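Tuck the sill strip under the shutter's lapped blade and hold it down for riveting

TASK

A blue louvre shutter lies face up on the bench and lacks its sill strip. Pick up the loose blue strip by its upstand, slide its thin front edge under the lapped lower blade until it is fully home against the stop behind, without lifting the blade, and press the strip down flat on the sill against the springy black seal. Finish while you still hold it pressed flat, ready for riveting, and leave the blade and the parts standing around as they are.

Things in the scene. Friction and masses are not known exactly. Their poses are not given: they have to be found in the camera images.
- shutter: Blue shutter frame, 190 (x) by 176 (y) by 42 mm high (so the side channels), fixed. Origin: centre of its underside on the bench. +x: the way the strip is pushed in, from open sill to top rail; z up. Side channels leave y = -74 to +74 mm free. Flat seat 20 mm above the bench from x = -95 (open front end) to -10 mm, where a stop rail 7.5 mm higher ends it. The blade roofs the seat from x = -35 mm on, 10 mm above it.
- seat_home (a point): Point on the sill seat, at its stop end: x = -11, y = 0, z = 20 mm in the shutter's frame, with the shutter's axes. The middle of the strip's front edge belongs here.
- blade (a joint): Lower lapped blade, a pale silver-white panel 142 mm wide and 65 mm long, 0.12 kg, on a hinge along its far edge; it rests on stops by its weight alone. Angle in rad: 0 at rest, positive is lifted (0.1 rad raises its free edge by 6.5 mm).
- blade_edge (a point): Middle of the blade's free edge, at its underside: x = -35, y = 0, z = 30 mm in the shutter's frame while the blade rests.
- seal (a joint): Black rubber seal bar across the seat, x = -84.5 to -73.5 mm in the shutter's frame, 140 mm long, on springs. Value: how far it is pushed down (m). At 0 its top stands 4 mm above the seat and it pushes up with 3 N; at 0.004 it is level with the seat, as when the strip lies flat, and pushes with 9 N; it can go down 6 mm. The strip's weight alone does not press it down.
- strip: Loose blue sill strip, 0.22 kg: flat leaf 80 mm wide (its x) by 136 mm long (its y), 4 mm thick (2.5 mm in the foremost 10 mm), with a hollow upstand along y, 10 mm thick, to 40 mm above the underside. Origin: centre of the underside; x points to the thin front edge, z up. It starts flat on the bench, upstand up.
- strip_grip (a point): Grasp point on the strip: middle of its upstand, 26 mm above the underside (22 mm above the leaf's top), 67 mm behind the front edge, 13 mm ahead of the back edge; same axes as the strip. Grasp across the 10 mm thickness (the strip's x), from above.
- strip_nose (a point): Middle of the strip's thin front edge, at the underside, same axes: 67 mm ahead of strip_grip in x and 26 mm below it.
- part_carton: Small mid-brown carton, 61 x 63 x 50 mm, near the front edge of the bench; origin at the centre of its underside. To be left alone.
- part_carton_k: Small dark brown carton, 64 x 78 x 44 mm, near the front edge of the bench; origin at the centre of its underside. To be left alone.
- part_box_blue: Small blue box, 56 x 76 x 62 mm; origin at the centre of its underside. To be left alone.

How it is judged:
By the outcome, as a careful person would: the job done as asked, in the order asked, and still so for the second after the job is handed in, while the arm keeps its last pose, push and grip.
It also fails if it takes over 45 s, if anything falls off the work surface, if the arm or the gripper's body presses on something with over 40 N, if the wrist force passes 120 N, or if a joint passes its speed limit or range.

ROBOT

A 6-joint arm with a two-finger parallel gripper is mounted at the origin on a cart in front of the work surface, level with it; the furniture and walls round the work are solid. World frame = base frame: x ahead of the robot, y to its left, z up, the work surface at z = 0. Lengths are in m, angles in rad, forces in N, time in s.
With the tool pointing down it reaches from about 0.425 to 0.95 m from the base axis. Payload 3.5 kg.
Tool frame: the origin (TCP) lies midway between the tips of the shut fingers; the grasp point (between the pads) lies 19 mm behind it (manip.grip_depth is the z of the grasp point in the tool frame, in m); z points along the fingers, y is the direction in which the jaws open and shut (so a half turn about z gives the same grasp; the last joint's range is limited). The gripper opens to 85 mm and grips with 20 to 120 N. Pads are 22 mm wide; open, the fingers measure 114 mm over their backs; the gripper's body (76 mm by 85 mm) begins 54 mm behind the grasp point. The pads swing forward as they close: fully open they stand 13 mm farther back than shut.
Start: joints at [-1.296, 0.286, 1.577, -0, 1.279, -0.15], TCP at [0.278, -0.615, 0.209] pointing down, gripper open.
Joint ranges: [-2.77, 2.77], [-0.9, 2.22], [0.21, 2.48], [-1.53, 4.67], [0.24, 2.81], [-2.84, 2.84]. Speed limits (rad/s): [2.79, 2.79, 3.14, 3.14, 3.14, 3.14].

INTERFACE

Orientations are given as a unit quaternion [w, x, y, z].
In Python, from plant import manip gives the robot as it stands. The module is installed in compiled form; this text tells all that it offers.
- The arm moves only by the shell command python3 -m crank 'ROWS' [OPENING] [FORCE]. ROWS is JSON, a list of rows, each a list of 4 numbers: the shift along the tool's x, y, z in mm, then the turn about the tool's z in degrees. In form: [[tx, ty, tz, roll], ...]. A call has 1 to 12 rows; each row is the pose to reach, as a shift and turn from the pose commanded when the call began, along the tool's axes at that moment; what a row does not reach only later rows make up. A row lasts 1/10 s, in which the tool goes at most 50 mm and 8.59 degrees, less where a joint would pass 70% of its speed; a pose out of reach is approached as far as the arm can. A call with a gripper value outside its range is refused whole. OPENING is the opening, from -1 (shut) to 1 (fully open), set as the call begins (- or left out, the last holds). The fingers move at their own pace and stop on an object; FORCE is the grip in N (left out, the last holds). Time passes only in rows, so rows that repeat a pose let the fingers close. It gives the time, the measured TCP pose, the force and the opening at its end, in the units of the state.
- manip.get_state(): the state, without advancing time (a new reading comes with each control period).
- manip.camera(name): name is "scene" or "side" or "wrist"; returns (picture, depth): 400x640x3 uint8, blue, green, red; 400x640 float32, m along the optical axis (not along the pixel's ray), 0 where there is no reading.
- manip.camera_params(name): a dict with "vfov" (degrees; the focal length in pixels is half the picture's height over the tangent of half this angle, whatever the lens; pixels are square), "cx", "cy" (the principal point, pixels), "k1" (the pictures are not rectified: a ray, as slopes to the right and down, at radius r is drawn at 1 + k1 r^2 times it, then the intrinsics apply), "rvec" (rotation vector, rad) and "tvec" (3), from world to camera coordinates, as OpenCV has them. Camera axes: x right, y down, z forward; pixel columns grow to the right and rows downward; lengths in m; the calibration is good to about 2 mm. A picture is of the moment at which its call begins: read the wrist's pose just before it. camera_params takes no time and is no camera call; for the wrist camera it gives the pose at the moment of the call.
- manip.finish_job(): hands the job in, once; it reports no verdict.
The state is a dict: "time": time; "joint_positions": joint angles; "dq": joint speeds; "effort": joint torques, N m; "tool_pos": TCP position; "eef_rot": TCP orientation; "ft_force": force on the tool from outside, world axes, zero at the start; "wrist_torque": the same for the moment, N m; "gripper_width": finger opening in m.
Only numpy, scipy, OpenCV 4.12 (cv2) and the standard library are available. Lean on these libraries where they do the work, as an engineer would, in place of code of your own. Each camera call takes 0.05 s, during which the arm holds its last target.

## Working session

There is one attempt and no reset: what is moved stays moved. The work goes in short steps, Python scripts to look and compute and a shell command to move; the robot and the scene stay as the last step left them, time stands still between calls to the robot, and variables do not carry over. Pictures are saved under pics/ and viewed, and the job is handed in when it is done.

```bash
mkdir -p pics; ls; cat > h.py <<'E'
import numpy as np,cv2
from plant import manip
from scipy.spatial.transform import Rotation as R
def cam(n):
    p=manip.camera_params(n); im,d=manip.camera(n); return im,d,p
def K(p,h=400):
    f=h/2/np.tan(np.radians(p['vfov'])/2)
    return np.array([[f,0,p['cx']],[0,f,p['cy']],[0,0,1]])
def slopes(p,uv):
    uv=np.atleast_2d(np.float64(uv))
    return cv2.undistortPoints(uv.reshape(-1,1,2),K(p),np.array([p['k1'],0,0,0.])).reshape(-1,2)
def RT(p):
    return cv2.Rodrigues(np.float64(p['rvec']))[0],np.float64(p['tvec']).ravel()
def onplane(p,uv,z):
    s=slopes(p,uv);Rm,t=RT(p);c=-Rm.T@t
    d=np.c_[s,np.ones(len(s))]@Rm
    return c+d*((z-c[2])/d[:,2])[:,None]
def proj(p,X):
    return cv2.projectPoints(np.float64(X).reshape(-1,1,3),np.float64(p['rvec']),np.float64(p['tvec']),K(p),np.array([p['k1'],0,0,0.]))[0].reshape(-1,2)
def cloud(p,d):
    v,u=np.indices(d.shape);uv=np.c_[u.ravel(),v.ravel()]
    s=slopes(p,uv);Rm,t=RT(p)
    X=(np.c_[s,np.ones(len(s))]*d.reshape(-1,1)-t)@Rm
    X[d.ravel()<=0]=np.nan
    return X.reshape(*d.shape,3)
def save(n):
    im,d,p=cam(n); return im,d,p
E
python3 - <<'E'
from h import *
import pickle
print(manip.get_state())
for n in ['scene','side','wrist']:
    im,d,p=cam(n); cv2.imwrite(f'pics/{n}0.png',im); pickle.dump((im,d,p),open(f'{n}0.pkl','wb')); print(n,p)
E
```

```text
pics
{'time': 0.0, 'joint_positions': array([-1.29599140e+00,  2.87194666e-01,  1.57819175e+00, -3.24073811e-06,
        1.27861556e+00, -1.49998552e-01]), 'dq': array([-0.00028653,  0.00134648,  0.00080474,  0.00017332,  0.00027781,
        0.00113127]), 'effort': array([-1.45346425e-03, -4.05988276e+01, -2.92625874e+01, -2.70280798e-04,
        5.82113615e-03,  3.81891979e-06]), 'tool_pos': array([ 0.27802503, -0.61429232,  0.20771993]), 'eef_rot': array([-1.20221969e-03,  9.77526620e-01,  2.10808574e-01, -7.66740293e-05]), 'ft_force': array([-0.08604744, -0.24408742,  0.58815241]), 'wrist_torque': array([-0.01699921, -0.04848537, -0.00180841]), 'gripper_width': 0.08531862098066521}
scene {'vfov': 47.35238575976454, 'cx': 320.7286189164262, 'cy': 206.67026092962996, 'k1': -0.0025322198171561635, 'rvec': array([ 0.91813006, -2.13512347,  1.34273218]), 'tvec': array([0.38904636, 0.16545091, 1.08912182])}
side {'vfov': 56.09340537786298, 'cx': 314.9265115106017, 'cy': 203.46226026660852, 'k1': -0.07804545463170018, 'rvec': array([ 0.35542376, -2.79496283,  1.10801683]), 'tvec': array([0.48413044, 0.10012284, 1.15134887])}
wrist {'vfov': 68.01741611398484, 'cx': 323.48717506630726, 'cy': 200.2774133017065, 'k1': -0.040213723090511806, 'rvec': array([-2.4488952 ,  1.57860036,  0.21402276]), 'tvec': array([-0.67355133, -0.03403426,  0.3783374 ])}
```

View pics/scene0.png

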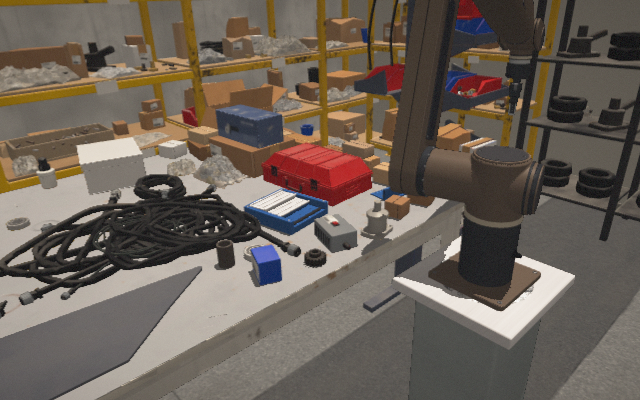

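View pics/side0.png

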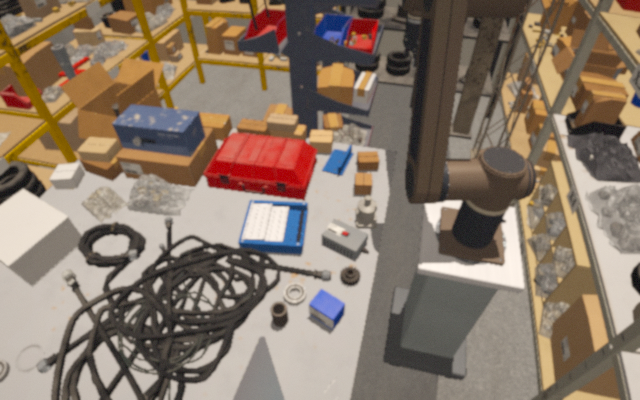

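View pics/wrist0.png

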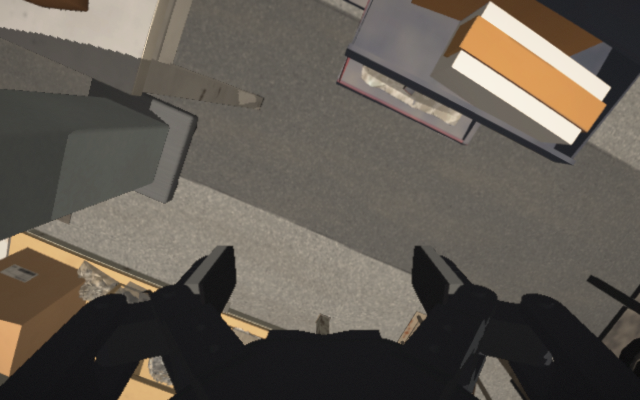

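```bash
python3 - <<'E'
from h import *
import pickle
for n,b in [('scene',(220,160,450,300)),('side',(190,120,410,340))]:
    im,d,p=pickle.load(open(n+'0.pkl','rb'))
    x0,y0,x1,y1=b
    k=3.4 if n=='scene' else 2.7
    cv2.imwrite(f'pics/{n}0c.png',cv2.resize(im[y0:y1,x0:x1],None,fx=k,fy=k,interpolation=cv2.INTER_CUBIC))
    C=cloud(p,d)
    pts=[(285,210),(385,195),(265,265),(400,205),(335,230)] if n=='scene' else [(275,225),(338,160),(327,308),(365,185),(345,238)]
    for u,v in pts: print(n,(u,v),C[v,u].round(3))
E
```

```text
scene (285, 210) [0.576 0.146 0.033]
scene (385, 195) [ 0.455 -0.176  0.018]
scene (265, 265) [0.341 0.39  0.052]
scene (400, 205) [ 0.331 -0.096  0.048]
scene (335, 230) [0.351 0.153 0.051]
side (275, 225) [0.593 0.131 0.034]
side (338, 160) [ 0.478 -0.248  0.006]
side (327, 308) [0.368 0.377 0.061]
side (365, 185) [ 0.353 -0.093  0.049]
side (345, 238) [0.371 0.145 0.054]
```

View pics/scene0c.png

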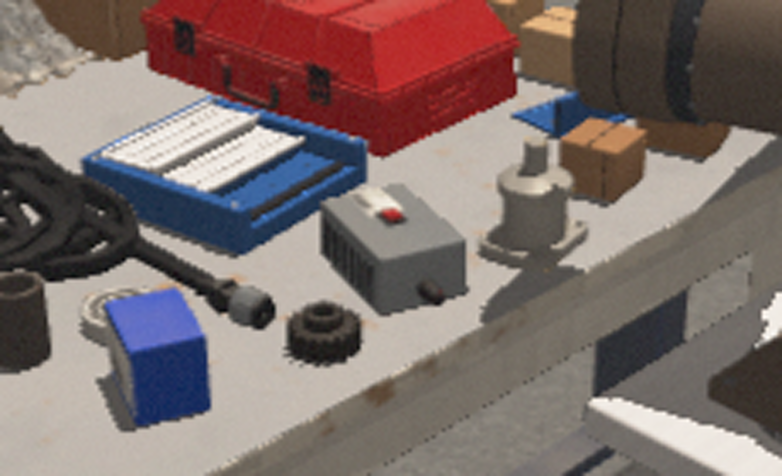

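View pics/side0c.png

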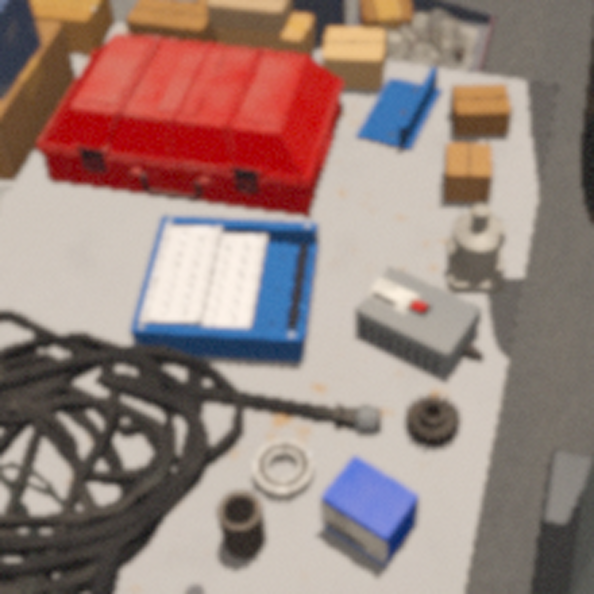

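```bash
python3 - <<'E'
from h import *
import pickle
im,d,p=pickle.load(open('side0.pkl','rb'))
c=lambda a:[(x/2.7+190,y/2.7+120) for x,y in a]
print(onplane(p,c([(386,78),(360,136),(403,149)]),0.003))
print(onplane(p,c([(436,70),(404,124)]),0.04))
# shutter top corners z=.042
print('sh',onplane(p,c([(164,219),(316,224),(304,345),(136,338)]),0.042))
s=manip.get_state(); pw=manip.camera_params('wrist'); Rm,t=RT(pw); cpos=-Rm.T@t
q=s['eef_rot'];Rt=R.from_quat(q[[1,2,3,0]]).as_matrix()
print('Rt',Rt.round(3)); print('cam in tool',(Rt.T@(cpos-s['tool_pos'])).round(4),(Rt.T@Rm.T).round(3), manip.grip_depth)
E
```

```text
[[ 0.51203301 -0.31238096  0.003     ]
 [ 0.51792017 -0.18201904  0.003     ]
 [ 0.4559914  -0.17037472  0.003     ]]
[[ 0.43857982 -0.30040972  0.04      ]
 [ 0.45738981 -0.17821396  0.04      ]]
sh [[0.69937096 0.06105444 0.042     ]
 [0.51977122 0.02519135 0.042     ]
 [0.48385032 0.19971409 0.042     ]
 [0.66285234 0.23552296 0.042     ]]
Rt [[ 0.911  0.412 -0.001]
 [ 0.412 -0.911  0.002]
 [ 0.    -0.002 -1.   ]]
cam in tool [ 6.62e-02  1.00e-04 -1.64e-01] [[ 0.    -0.965 -0.262]
 [ 1.     0.001 -0.001]
 [ 0.001 -0.262  0.965]] -0.0187
```

```bash
python3 - <<'E'
from h import *
import pickle
im,d,p=pickle.load(open('side0.pkl','rb'));C=cloud(p,d)
for uv in [(270,30),(290,45),(332,30),(360,40),(372,30),(372,18),(300,100),(340,80),(365,85),(265,180),(235,190),(310,195),(313,150),(300,125),(360,160),(370,160)]: print('side',uv,C[uv[1],uv[0]].round(3))
im,d,p=pickle.load(open('wrist0.pkl','rb'));C=cloud(p,d)
for uv in [(350,55),(470,135),(570,160),(500,20),(530,80),(400,20),(600,100),(440,50),(150,100)]: print('wrist',uv,C[uv[1],uv[0]].round(3))
# any points in corridor
for n in ['side','scene','wrist']:
    im,d,p=pickle.load(open(n+'0.pkl','rb'));C=cloud(p,d).reshape(-1,3)
    m=(C[:,2]>0.1)&(C[:,2]<0.6)&(C[:,0]>0.15)&(C[:,0]<0.6)&(C[:,1]>-0.8)&(C[:,1]<-0.1)
    Q=C[m];print(n,len(Q)); 
    if len(Q): print(np.percentile(Q,[0,10,50,90,100],axis=0).round(2))
E
```

```text
side (270, 30) [ 0.836 -0.588  0.33 ]
side (290, 45) [ 0.796 -0.704  0.223]
side (332, 30) [ 0.64  -0.832  0.251]
side (360, 40) [ 0.503 -0.772  0.244]
side (372, 30) [ 0.447 -0.707  0.317]
side (372, 18) [ 0.612 -2.033 -0.116]
side (300, 100) [ 0.764 -0.704 -0.046]
side (340, 80) [ 0.562 -0.657  0.108]
side (365, 85) [ 0.459 -0.715  0.066]
side (265, 180) [ 0.675 -0.017  0.07 ]
side (235, 190) [ 0.792 -0.009  0.004]
side (310, 195) [ 0.532 -0.05   0.001]
side (313, 150) [ 0.561 -0.205  0.071]
side (300, 125) [ 0.652 -0.345  0.069]
side (360, 160) [ 0.393 -0.227  0.04 ]
side (370, 160) [ 0.358 -0.229  0.046]
wrist (350, 55) [ 0.417 -0.584  0.003]
wrist (470, 135) [ 0.437 -0.873 -0.248]
wrist (570, 160) [ 0.421 -0.875  0.024]
wrist (500, 20) [ 0.493 -0.701  0.062]
wrist (530, 80) [ 0.459 -0.756  0.064]
wrist (400, 20) [ 0.478 -0.62  -0.008]
wrist (600, 100) [ 0.477 -0.837  0.061]
wrist (440, 50) [ 0.469 -0.678 -0.008]
wrist (150, 100) [ 0.162 -0.028 -0.65 ]
side 3262
[[ 0.25 -0.8   0.1 ]
 [ 0.28 -0.74  0.11]
 [ 0.48 -0.58  0.28]
 [ 0.58 -0.56  0.46]
 [ 0.6  -0.1   0.54]]
scene 6021
[[ 0.15 -0.8   0.1 ]
 [ 0.18 -0.72  0.25]
 [ 0.3  -0.58  0.45]
 [ 0.54 -0.28  0.56]
 [ 0.6  -0.1   0.6 ]]
wrist 55993
[[ 0.24 -0.7   0.24]
 [ 0.26 -0.67  0.26]
 [ 0.29 -0.61  0.31]
 [ 0.32 -0.56  0.33]
 [ 0.42 -0.54  0.33]]
```

```bash
python3 -m crank '[[32,-40,0,-8],[63,-79,0,-16],[95,-118,0,-24],[126,-157,0,-32],[164,-167,0,-40],[202,-177,0,-48],[240,-188,0,-57],[278,-198,0,-57],[278,-198,0,-57],[278,-198,0,-57]]'
python3 - <<'E'
from h import *
import pickle
im,d,p=cam('wrist');pickle.dump((im,d,p),open('wrist1.pkl','wb'));cv2.imwrite('pics/wrist1.png',im);s=manip.get_state();print(s['joint_positions'],s['ft_force'])
E
```

```text
time: 1.15
tool_pos: [0.4501, -0.3193, 0.2087]
eef_rot: [-0.0, 0.758, 0.652, -0.0]
ft_force: [-0.6, -0.9, -0.1]
gripper_width: 0.0855
[-8.02190699e-01  1.58602697e-02  1.88115926e+00 -5.35889731e-04
  1.24530809e+00 -6.51280945e-01] [-0.35343831 -0.27062644  0.21887756]
```

View pics/wrist1.png

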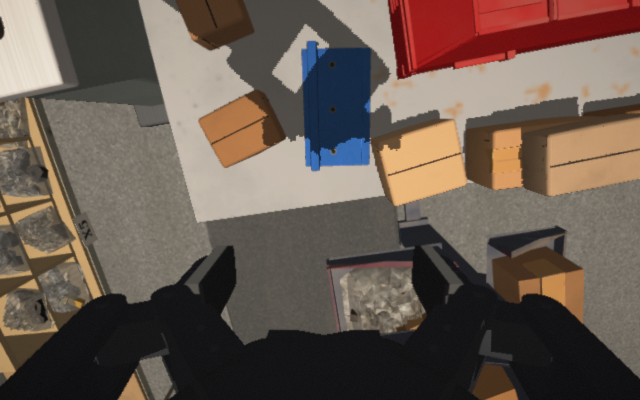

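```bash
python3 - <<'E'
from h import *
import pickle
im,d,p=pickle.load(open('wrist1.pkl','rb'))
cv2.imwrite('pics/w1c.png',cv2.resize(im[30:180,190:400],None,fx=3.8,fy=3.8,interpolation=cv2.INTER_CUBIC))
C=cloud(p,d)
for uv in [(345,100),(313,60),(313,150),(230,120),(215,20)]:print(uv,C[uv[1],uv[0]].round(4))
E
```

```text
(345, 100) [ 0.4886 -0.2343  0.0024]
(313, 60) [ 0.458  -0.1918  0.04  ]
(313, 150) [ 0.4434 -0.2838  0.0392]
(230, 120) [ 0.3599 -0.2381  0.0429]
(215, 20) [ 0.3683 -0.1421  0.0501]
```

View pics/w1c.png

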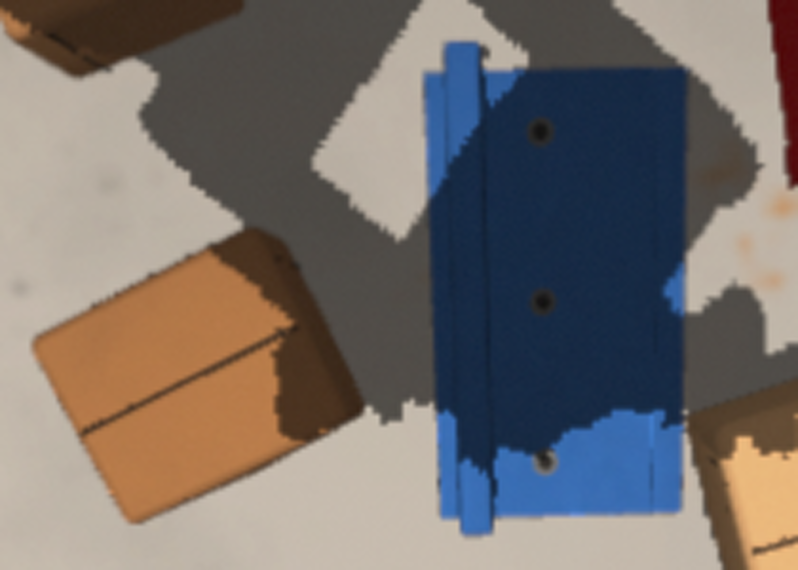

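```bash
python3 - <<'E'
from h import *
import pickle
im,d,p=pickle.load(open('wrist1.pkl','rb'))
c=lambda a:[((x+.5)/3.8-.5+190,(y+.5)/3.8-.5+30) for x,y in a]
U=onplane(p,c([(444,42),(477,42),(461,533),(493,532)]),.04)[:,:2]
F=onplane(p,c([(685,68),(681,512)]),.0025)[:,:2]
B=onplane(p,c([(426,73),(441,517)]),.004)[:,:2]
print(U,F,B)
a=(U[0]+U[1])/2;b=(U[2]+U[3])/2
yw=lambda v:np.degrees(np.arctan2(-v[0],v[1]))
print('len',np.linalg.norm(a-b),np.linalg.norm(F[0]-F[1]),'yaw',yw(a-b),yw(F[0]-F[1]),yw(B[0]-B[1]))
print('mid up',(a+b)/2, 'front mid',F.mean(0),'back',B.mean(0),'w',np.linalg.norm(F.mean(0)-B.mean(0)))
s=manip.get_state();q=s['eef_rot'];Rt=R.from_quat(q[[1,2,3,0]]).as_matrix();print(Rt.round(4),s['tool_pos'],np.degrees(np.arctan2(Rt[1,1],Rt[0,1])))
for t,n in ((np.array([*((a+b)/2),.026]),'g'),):
  for yaw in (yw(a-b),):
    dv=np.array([*t]); tcp=dv-Rt[:,2]*(-0)  # grasp pt target
    gp=s['tool_pos']+Rt[:,2]*manip.grip_depth
    print('shift tool mm',(Rt.T@(t-gp)*1000).round(1))
E
```

```text
[[ 0.45431863 -0.17249756]
 [ 0.46312678 -0.17383484]
 [ 0.43767781 -0.30546548]
 [ 0.44715069 -0.30658356]] [[ 0.52450457 -0.18114667]
 [ 0.50811014 -0.31511191]] [[ 0.44697656 -0.17139382]
 [ 0.42960982 -0.30483472]]
len 0.1338555163952659 0.1349646717991444 yaw -6.998089235125583 -6.977062766102769 -7.415114409250484
mid up [ 0.45056848 -0.23959536] front mid [ 0.51630736 -0.24812929] back [ 0.43829319 -0.23811427] w 0.07865437902553118
[[ 1.502e-01  9.887e-01 -9.000e-04]
 [ 9.887e-01 -1.502e-01  2.000e-04]
 [ 0.000e+00 -9.000e-04 -1.000e+00]] [ 0.44956721 -0.31997165  0.20876308] -8.636661896767732
shift tool mm [ 79.6 -10.9 201.5]
```

```bash
python3 -m crank '[[40,-5,30,-1.5],[79.6,-10.9,60,-1.5],[79.6,-10.9,100,-1.5],[79.6,-10.9,140,-1.5],[79.6,-10.9,140,-1.5],[79.6,-10.9,140,-1.5]]' -0.25 30
python3 - <<'E'
from h import *
import pickle
im,d,p=cam('wrist');pickle.dump((im,d,p),open('wrist2.pkl','wb'));cv2.imwrite('pics/wrist2.png',im);s=manip.get_state();print(s['tool_pos'],s['ft_force'])
E
```

```text
time: 1.8
tool_pos: [0.4504, -0.2405, 0.0692]
eef_rot: [-0.001, 0.75, 0.661, -0.0]
ft_force: [0.4, 0.2, 1.2]
gripper_width: 0.0321
[ 0.45169021 -0.24135899  0.07089068] [ 0.0871631  -0.28802852  0.15598941]
```

View pics/wrist2.png

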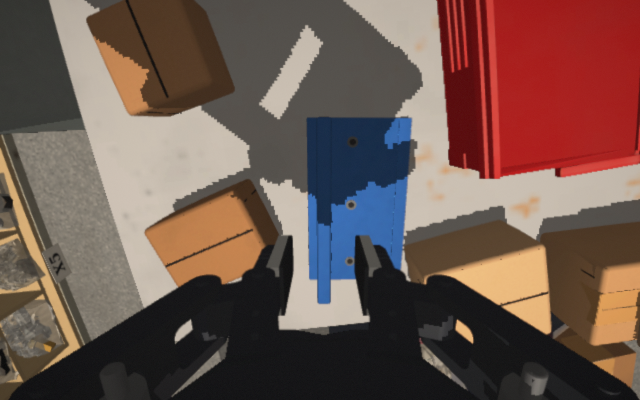

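```bash
python3 - <<'E'
from h import *
import pickle
im,d,p=pickle.load(open('wrist1.pkl','rb'))
c=lambda a:[((x+.5)/3.8-.5+190,(y+.5)/3.8-.5+30) for x,y in a]
print(onplane(p,c([(364,410)]),0.0),onplane(p,c([(315,437),(250,228),(133,522),(33,342)]),.044))
print(onplane(p,c([(285,248)]),.044))
E
```

```text
[[ 0.41022579 -0.2671437   0.        ]] [[ 0.40072218 -0.27097028  0.044     ]
 [ 0.39370795 -0.21199441  0.044     ]
 [ 0.34277153 -0.28711794  0.044     ]
 [ 0.32620835 -0.23240726  0.044     ]]
[[ 0.40228166 -0.21867878  0.044     ]]
```

```bash
python3 - <<'E'
from h import *
import pickle
im,d,p=pickle.load(open('wrist2.pkl','rb'));C=cloud(p,d).reshape(-1,3)
s=manip.get_state();q=s['eef_rot'];Rt=R.from_quat(q[[1,2,3,0]]).as_matrix()
T=(C-s['tool_pos'])@Rt
m=(abs(T[:,0])<.045)&(T[:,1]<0)&(T[:,1]>-.12)
for z0 in range(-110,5,10):
    k=m&(T[:,2]*1000>z0)&(T[:,2]*1000<z0+10)
    if k.sum()>5: print(z0,k.sum(),(np.percentile(T[k,1],[0,5])*1000).round())
E
```

```text
-110 6292 [-67. -61.]
-100 5196 [-62. -56.]
-90 2316 [-58. -54.]
-80 3295 [-53. -50.]
-70 796 [-49. -43.]
-60 572 [-31. -23.]
-50 419 [-31. -30.]
-40 339 [-31. -30.]
-30 154 [-30. -28.]
```

```bash
python3 -m crank '[[0,0,30,0],[0,0,50,0],[0,0,61,0],[0,0,61,0],[0,0,61,0]]' && python3 -m crank '[[0,0,0,0],[0,0,0,0],[0,0,0,0],[0,0,0,0],[0,0,0,0],[0,0,0,0]]' -1 100; python3 - <<'E'
from h import *
import pickle
for i in range(4):
    s=manip.get_state();print(s['tool_pos'],s['ft_force'],s['gripper_width'])
im,d,p=cam('wrist');pickle.dump((im,d,p),open('wrist3.pkl','wb'));cv2.imwrite('pics/wrist3.png',im);s=manip.get_state();print(s['tool_pos'],s['ft_force'])
E
```

```text
time: 2.35
tool_pos: [0.4522, -0.2409, 0.0098]
eef_rot: [0.001, 0.75, 0.661, 0.0]
ft_force: [-0.1, 0.3, -0.5]
gripper_width: 0.032
time: 2.95
tool_pos: [0.4519, -0.2405, 0.01]
eef_rot: [0.001, 0.75, 0.662, -0.0]
ft_force: [-2.0, -0.6, 6.3]
gripper_width: 0.0066
[ 0.45192504 -0.24050279  0.01002763] [-1.97461671 -0.60890011  6.31423507] 0.006642446829448986
[ 0.45192504 -0.24050279  0.01002763] [-1.97461671 -0.60890011  6.31423507] 0.006642446829448986
[ 0.45192504 -0.24050279  0.01002763] [-1.97461671 -0.60890011  6.31423507] 0.006642446829448986
[ 0.45192504 -0.24050279  0.01002763] [-1.97461671 -0.60890011  6.31423507] 0.006642446829448986
[ 0.45193048 -0.2404731   0.01000284] [-2.38205375 -0.60901348  6.00367777]
```

View pics/wrist3.png

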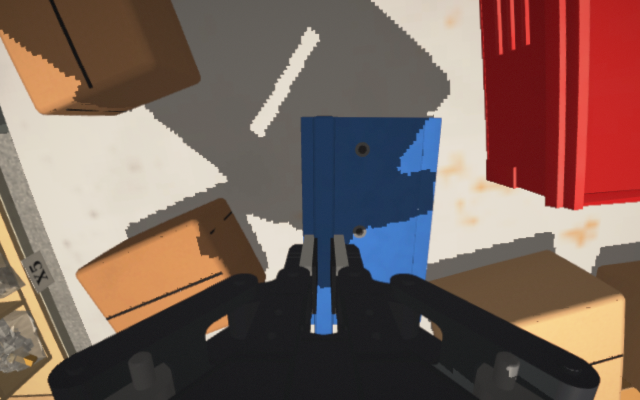

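```bash
python3 - <<'E'
from h import *
import pickle
im,d,p=pickle.load(open('side0.pkl','rb'));C=cloud(p,d).reshape(-1,3)
m=(C[:,0]>.4)&(C[:,0]<.65)&(C[:,1]>-.35)&(C[:,1]<0.3)
Q=C[m]; print(np.percentile(Q[:,2],[50,90,99,100]))
for x in np.arange(.4,.65,.04):
    k=(abs(Q[:,0]-x-.02)<.02)&(Q[:,1]<.02); print(x.round(2),np.percentile(Q[k,2],99).round(3))
E
```

```text
[0.01931993 0.07659712 0.11213399 0.1171494 ]
0.4 0.045
0.44 0.043
0.48 0.05
0.52 0.077
0.56 0.113
0.6 0.114
0.64 0.114
```

```bash
python3 -m crank '[[0,0,-20,0],[0,0,-60,0],[0,0,-100,0],[0,0,-130,0],[0,0,-150,0],[0,0,-150,0]]'; python3 - <<'E'
from h import *
import pickle
for n in ['wrist','side']:
    im,d,p=cam(n);pickle.dump((im,d,p),open(n+'4.pkl','wb'));cv2.imwrite(f'pics/{n}4.png',im)
s=manip.get_state();print(s['tool_pos'],s['ft_force'],s['gripper_width'])
E
```

```text
time: 3.6
tool_pos: [0.4529, -0.241, 0.1619]
eef_rot: [0.004, 0.75, 0.662, 0.001]
ft_force: [0.3, -1.2, -2.3]
gripper_width: 0.0066
[ 0.45071789 -0.2392922   0.15748726] [-0.58020694  0.38861193 -3.71959542] 0.006373120103998398
```

View pics/wrist4.png

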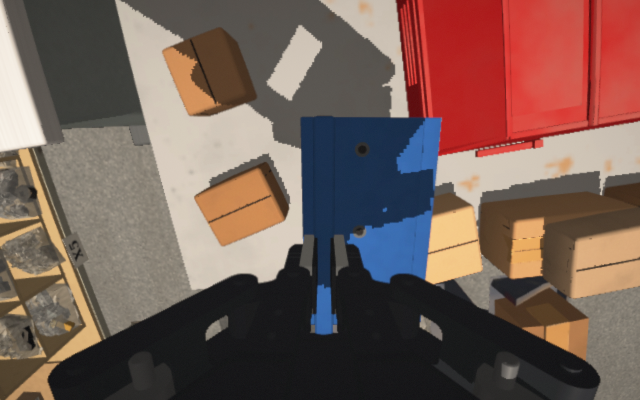

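View pics/side4.png

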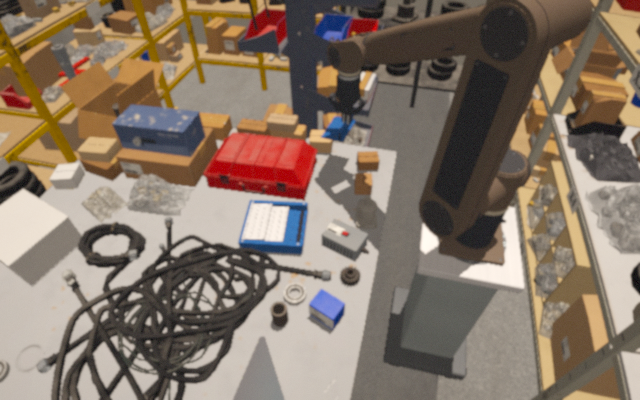

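```bash
python3 -m crank '[[40,-4,0,0],[85,-8,0,0],[130,-12,0,0],[175,-17,0,-6],[220,-21,0,-12],[265,-26,0,-18.4],[299,-29,0,-18.4],[299,-29,0,-18.4],[299,-29,0,-18.4],[299,-29,0,-18.4]]'; python3 - <<'E'
from h import *
import pickle
for n in ['wrist','side']:
    im,d,p=cam(n);pickle.dump((im,d,p,manip.get_state()),open(n+'5.pkl','wb'));cv2.imwrite(f'pics/{n}5.png',im)
s=manip.get_state();print(s['tool_pos'],s['ft_force'],s['gripper_width'])
E
```

```text
time: 4.7
tool_pos: [0.4588, 0.0601, 0.1566]
eef_rot: [-0.001, 0.635, 0.773, -0.001]
ft_force: [1.2, -0.8, -2.8]
gripper_width: 0.0063
[0.45930536 0.05962988 0.15736079] [-0.27107188 -0.82571353 -3.57238149] 0.006511307133321435
```

View pics/wrist5.png

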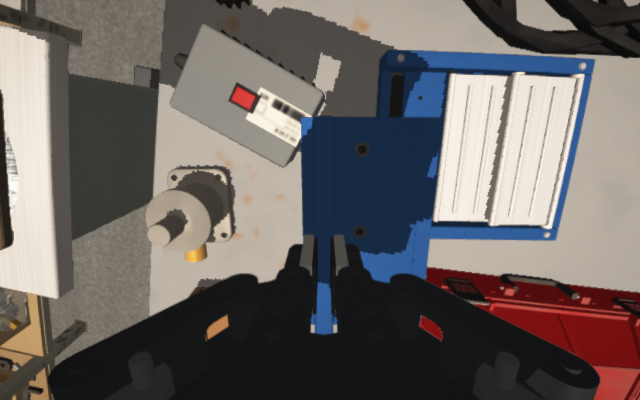

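```bash
python3 - <<'E'
from h import *
import pickle
im,d,p,s=pickle.load(open('wrist5.pkl','rb'))
cv2.imwrite('pics/w5c.png',cv2.resize(im[35:255,370:610],None,fx=3.3,fy=2.7,interpolation=cv2.INTER_CUBIC)[:,:])
cv2.imwrite('pics/w5d.png',cv2.resize(im[15:175,160:420],None,fx=3,fy=3,interpolation=cv2.INTER_CUBIC)[:,:])
E
```

```text
(no output)
```

View pics/w5c.png

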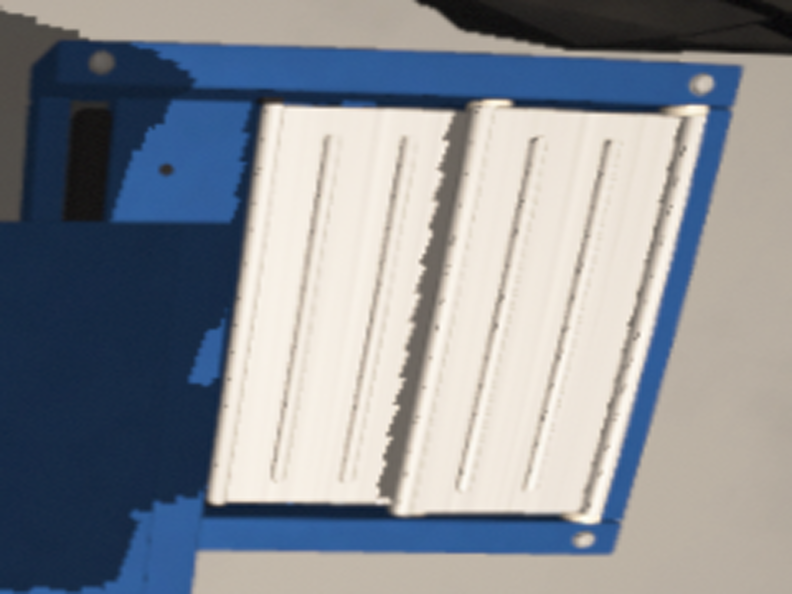

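View pics/w5d.png

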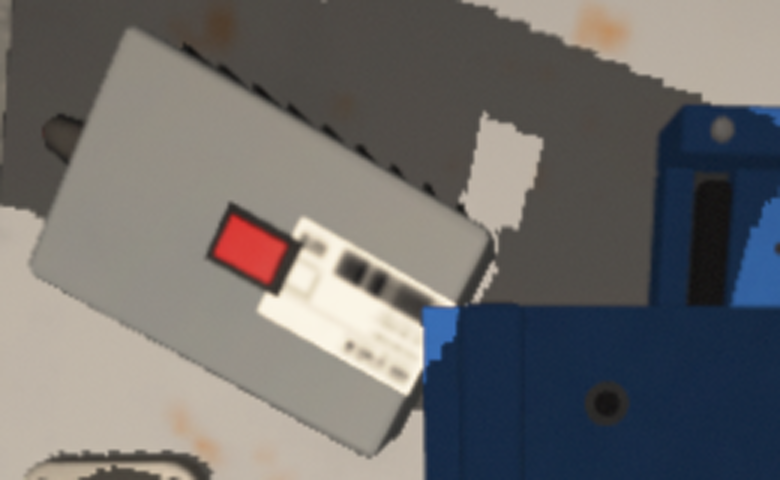

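```bash
python3 - <<'E'
from h import *
import pickle
im,d,p,s=pickle.load(open('wrist5.pkl','rb'))
c=lambda a:[((x+.5)/3.3-.5+370,(y+.5)/2.7-.5+35) for x,y in a]
yw=lambda v:np.degrees(np.arctan2(v[1],v[0]))
T=onplane(p,c([(100,42),(741,66),(200,550),(612,552)]),.042)[:,:2]
print(T, 'yaw L',yw(T[1]-T[0]),'yaw R',yw(T[3]-T[2]),'back edge',yw(T[1]-T[3])-90,np.linalg.norm(T[1]-T[3]))
for z in (.030,.033,.036):
    Bd=onplane(p,c([(262,103),(208,500)]),z)[:,:2]; print(z,Bd,np.linalg.norm(Bd[0]-Bd[1]),yw(Bd[0]-Bd[1])-90)
C=cloud(p,d)
for uv in c([(450,70),(680,85),(350,535),(300,300),(268,300),(240,300),(600,300),(90,170),(160,200),(50,150)]):
    u,v=map(round,uv);print((u,v),C[v,u].round(4))
# grey box
g=lambda a:[((x+.5)/3-.5+160,(y+.5)/3-.5+15) for x,y in a]
print('grey',onplane(p,g([(492,235),(370,455),(130,28),(32,265)]),.052))
# side
im,d,p=pickle.load(open('side0.pkl','rb'))
E
python3 - <<'E'
from h import *
import pickle
im,d,p,s=pickle.load(open('side5.pkl','rb'))
cv2.imwrite('pics/s5c.png',cv2.resize(im[180:270,220:380],None,fx=5,fy=5,interpolation=cv2.INTER_CUBIC))
E
```

```text
[[0.49908079 0.1961157 ]
 [0.67338523 0.22750499]
 [0.57435878 0.03295871]
 [0.70397983 0.05703699]] yaw L 10.208587284581574 yaw R 10.523264602398374 back edge 10.174785470850821 0.17319170880478657
0.03 [[0.55075603 0.18987603]
 [0.57638156 0.04937583]] 0.14281797311958178 10.336439179400458
0.033 [[0.54967566 0.18920768]
 [0.57503668 0.05015777]] 0.14134376120164524 10.336439179400443
0.036 [[0.54859529 0.18853934]
 [0.57369179 0.05093972]] 0.1398695492837087 10.336439179400415
(506, 61) [0.5937 0.2076 0.0417]
(576, 66) [0.659  0.2182 0.0415]
(476, 233) [0.6192 0.0474 0.0413]
(461, 146) [0.5809 0.128  0.0323]
(451, 146) [0.5712 0.126  0.0324]
(442, 146) [0.5621 0.1242 0.0336]
(551, 146) [0.6632 0.1459 0.0405]
(397, 98) [0.5102 0.1591 0.0246]
(418, 109) [0.5344 0.154  0.0185]
(385, 90) [0.4981 0.1645 0.0195]
grey [[0.44137148 0.14746565 0.052     ]
 [0.41735554 0.07801739 0.052     ]
 [0.33303246 0.18210069 0.052     ]
 [0.31112719 0.11414223 0.052     ]]
```

View pics/s5c.png

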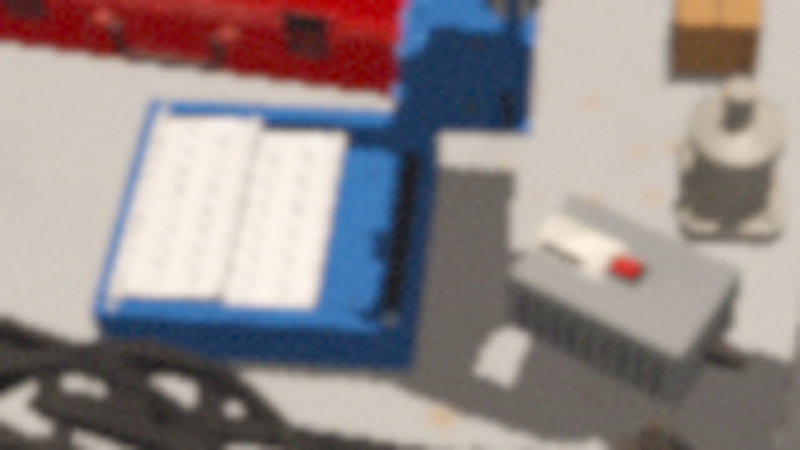

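```bash
python3 - <<'E'
from h import *
import pickle
im,d,p,s=pickle.load(open('wrist5.pkl','rb'))
cv2.imwrite('pics/w5e.png',cv2.resize(im[105:300,290:450],None,fx=3,fy=3,interpolation=cv2.INTER_CUBIC))
q=s['eef_rot'];Rt=R.from_quat(q[[1,2,3,0]]).as_matrix();print(s['tool_pos'],np.degrees(np.arctan2(Rt[1,1],Rt[0,1])),Rt[:,2])
C=cloud(p,d)
for uv in [(310,130),(322,140),(400,130),(436,130),(400,220),(420,270)]: print(uv,C[uv[1],uv[0]].round(4))
E
```

```text
[0.45907206 0.05978971 0.15702989] 11.16013969739294 [-2.05188129e-03 -1.17608288e-04 -9.99997888e-01]
(310, 130) [0.4394 0.1184 0.1487]
(322, 140) [0.4469 0.1166 0.1855]
(400, 130) [0.4891 0.1284 0.1498]
(436, 130) [0.5098 0.1326 0.1482]
(400, 220) [0.5034 0.0763 0.1486]
(420, 270) [0.5253 0.0456 0.1482]
```

View pics/w5e.png

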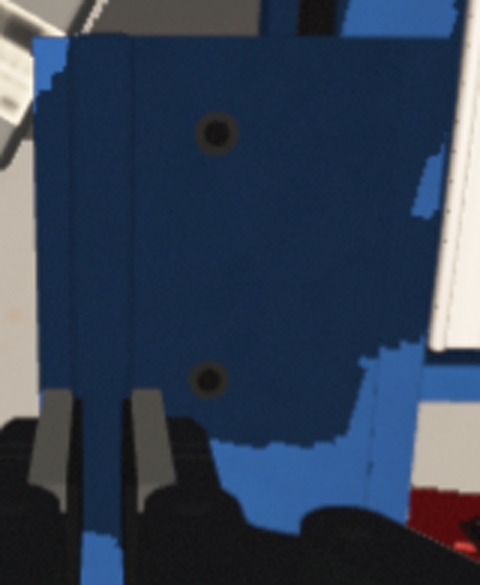

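```bash
python3 - <<'E'
from h import *
import pickle
im,d,p,s=pickle.load(open('wrist5.pkl','rb'))
g=lambda a:[((x+.5)/3-.5+290,(y+.5)/3-.5+105) for x,y in a]
F=onplane(p,g([(452,37),(408,525)]),.1485)[:,:2];B=onplane(p,g([(33,37),(41,400)]),.149)[:,:2]
yw=lambda v:np.degrees(np.arctan2(v[1],v[0]))
print(F,B,yw(F[0]-F[1])-90,yw(B[0]-B[1])-90,yw(F[0]-B[0]))
yaw=np.radians(11.2);ex=np.array([np.cos(yaw),np.sin(yaw)]);ey=np.array([-ex[1],ex[0]])
t=s['tool_pos'][:2]
for q in [*F,*B]:print(((q-t)@ex*1000).round(1),((q-t)@ey*1000).round(1))
# moves
cen=np.array([.5955,.1255]);y=np.radians(10.3);sx=np.array([np.cos(y),np.sin(y)])
q=s['eef_rot'];Rt=R.from_quat(q[[1,2,3,0]]).as_matrix()
for gx in (-.116,-.078):
  tg=np.array([*(cen+gx*sx),.0])
  print(gx,tg,(Rt.T@(tg-s['tool_pos'])*1000).round(1))
E
```

```text
[[0.51002424 0.13996314]
 [0.53085669 0.03970491]] [[0.4329451  0.12437427]
 [0.44729803 0.05325402]] 11.738335977555664 11.409734393099725 11.433556293447676
65.6 68.7
66.5 -33.6
-13.1 68.4
-12.8 -4.1
-0.116 [0.48136934 0.10475894 0.        ] [ 39.8  30.9 157. ]
-0.078 [0.51875697 0.11155343 0.        ] [ 39.2  68.9 156.9]
```

```bash
python3 -m crank '[[20,15,20,1.2],[40,31,40,1.2],[40,31,70,1.2],[40,31,100,1.2],[40,31,108,1.2],[40,31,108,1.2],[40,31,108,1.2],[40,31,108,1.2]]'; python3 - <<'E'
from h import *
import pickle
s=manip.get_state();print(s['tool_pos'],s['ft_force'],s['gripper_width'])
for n in ['wrist','side']:
    im,d,p=cam(n);pickle.dump((im,d,p,manip.get_state()),open(n+'6.pkl','wb'));cv2.imwrite(f'pics/{n}6.png',im)
    if n=='side':cv2.imwrite('pics/s6c.png',cv2.resize(im[160:280,220:380],None,fx=5,fy=5,interpolation=cv2.INTER_CUBIC))
s=manip.get_state();print(s['tool_pos'],s['ft_force'],s['gripper_width'])
E
```

```text
time: 5.6
tool_pos: [0.484, 0.1056, 0.0521]
eef_rot: [0.001, 0.643, 0.766, 0.001]
ft_force: [0.4, -0.5, -3.3]
gripper_width: 0.0066
[0.48397546 0.10558517 0.05214068] [ 0.3618073  -0.48114603 -3.29926525] 0.006589615905162298
[0.48356285 0.10575688 0.05182919] [-0.61454274  0.72743211 -2.79213285] 0.006172272730061647
```

View pics/wrist6.png

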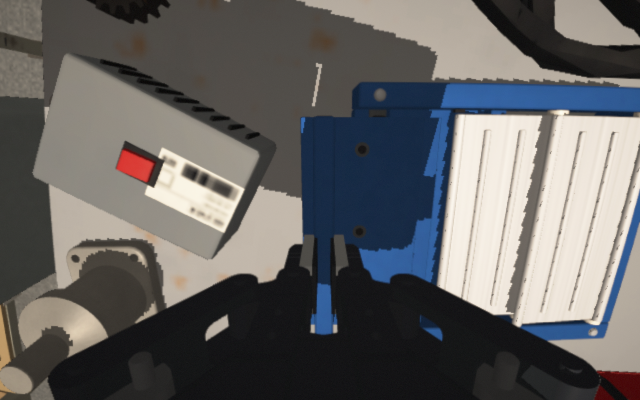

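View pics/s6c.png

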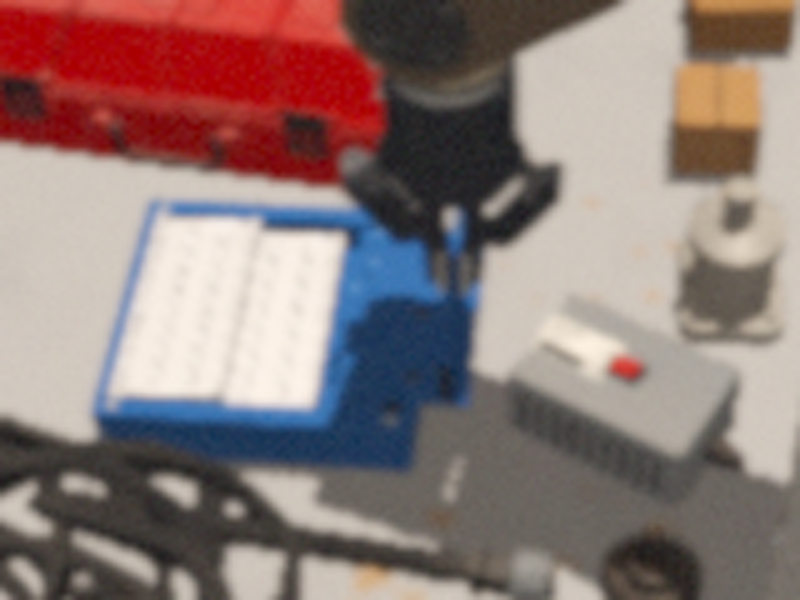

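```bash
python3 - <<'E'
from h import *
import pickle
im,d,p,s=pickle.load(open('wrist6.pkl','rb'))
cv2.imwrite('pics/w6c.png',cv2.resize(im[75:345,290:640],None,fx=2.2,fy=2.2,interpolation=cv2.INTER_CUBIC))
cv2.imwrite('pics/w6d.png',cv2.resize(im[75:195,295:475],None,fx=4.4,fy=4.4,interpolation=cv2.INTER_CUBIC))
E
```

```text
(no output)
```

View pics/w6c.png

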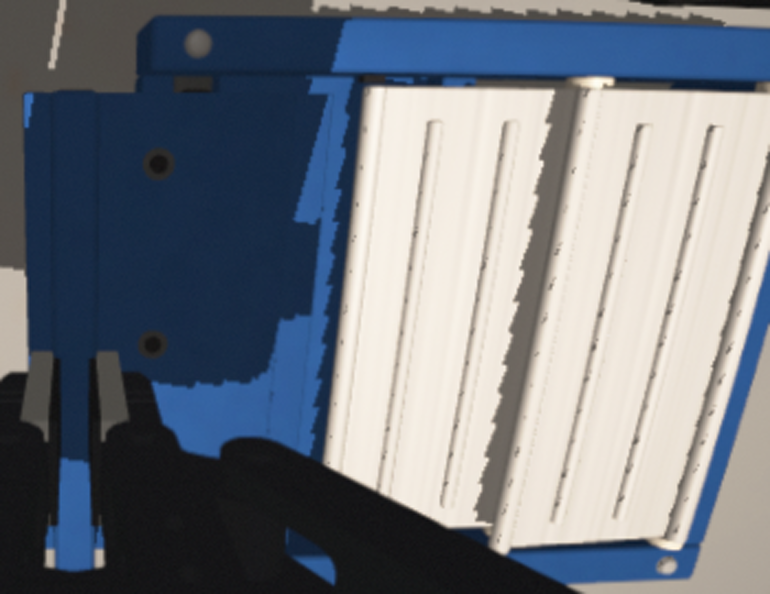

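View pics/w6d.png

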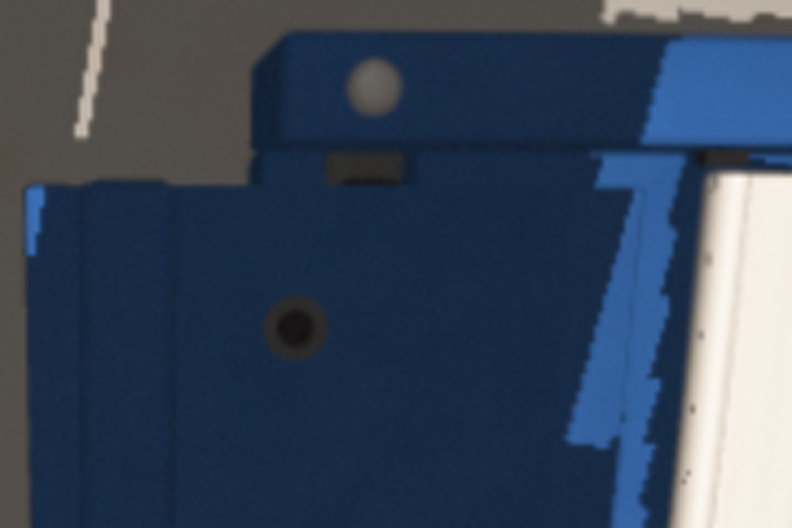

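```bash
python3 - <<'E'
from h import *
import pickle
im,d,p,s=pickle.load(open('wrist6.pkl','rb'))
g=lambda a,k,x0,y0:[((x+.5)/k-.5+x0,(y+.5)/k-.5+y0) for x,y in a]
g1=lambda a:g(a,2.2,290,75); g2=lambda a:g(a,4.4,295,75)
yw=lambda v:np.degrees(np.arctan2(v[1],v[0]))
q=s['eef_rot'];Rt=R.from_quat(q[[1,2,3,0]]).as_matrix();print(s['tool_pos'],np.degrees(np.arctan2(Rt[1,1],Rt[0,1])))
Lo=onplane(p,g1([(160,17),(770,28)]),.042)[:,:2];print('outer L yaw',yw(Lo[1]-Lo[0]))
Li=onplane(p,g2([(270,150),(640,150)]),.042)[:,:2];print('inner L',yw(Li[1]-Li[0]))
BR=onplane(p,g1([(690,577)]),.042)[:,:2];print(BR)
Bd=onplane(p,g1([(364,88),(328,465)]),.032)[:,:2];print('blade',Bd,yw(Bd[0]-Bd[1])-90)
zt=s['tool_pos'][2]-.0085
F=onplane(p,[(441.,117.3),(425.7,279.5)],zt)[:,:2];print('strip front',F,yw(F[0]-F[1])-90, zt)
y=np.radians(10.3);ex=np.array([np.cos(y),np.sin(y)]);ey=np.array([-ex[1],ex[0]])
f=lambda P:[((a@ex*1000).round(1),(a@ey*1000).round(1)) for a in P]
for n,P in dict(Lo=Lo,Li=Li,BR=BR,Bd=Bd,F=F,tcp=[s['tool_pos'][:2]]).items():print(n,f(P))
C=cloud(p,d)
for uv in [(310,130),(322,140),(380,130),(436,125),(415,220),(440,94),(420,95),(455,200),(470,200)]: print(uv,C[uv[1],uv[0]].round(4))
E
```

```text
[0.48385169 0.10567467 0.05208013] 10.01303482544548
outer L yaw 10.257976877948465
inner L 10.386165662389796
[[0.70328    0.05685743]]
blade [[0.55022855 0.18829584]
 [0.57244327 0.07393685]] 10.993040009963835
strip front [[0.53764113 0.18433581]
 [0.55606869 0.08336081]] 10.342450107191809 0.043580129297273354
Lo [(np.float64(517.0), np.float64(103.9)), (np.float64(680.5), np.float64(103.8))]
Li [(np.float64(513.7), np.float64(89.9)), (np.float64(561.6), np.float64(90.0))]
BR [(np.float64(702.1), np.float64(-69.8))]
Bd [(np.float64(575.0), np.float64(86.9)), (np.float64(576.4), np.float64(-29.6))]
F [(np.float64(561.9), np.float64(85.2)), (np.float64(562.0), np.float64(-17.4))]
tcp [(np.float64(494.9), np.float64(17.5))]
(310, 130) [0.4659 0.1643 0.0451]
(322, 140) [0.4731 0.1623 0.081 ]
(380, 130) [0.5047 0.1712 0.0452]
(436, 125) [0.5359 0.1797 0.0436]
(415, 220) [0.5376 0.1228 0.0458]
(440, 94) [0.5349 0.1969 0.0404]
(420, 95) [0.5231 0.194  0.0425]
(455, 200) [0.5635 0.1374 0.0356]
(470, 200) [0.5751 0.1385 0.032 ]
```

```bash
python3 -m crank '[[-0.7,0,7,0],[-0.7,0,14,0],[-0.7,0,14,0],[-0.7,0,14,0]]'; python3 -m crank '[[0,0,1,0],[0,0,1,0],[0,0,1,0]]';python3 -m crank '[[0,0,1,0],[0,0,1,0],[0,0,1,0]]'; python3 -m crank '[[0,0,1,0],[0,0,1,0],[0,0,1,0]]'
```

```text
time: 6.1
tool_pos: [0.4818, 0.1052, 0.0355]
eef_rot: [-0.001, 0.642, 0.766, -0.0]
ft_force: [1.0, 0.3, -2.3]
gripper_width: 0.0061
time: 6.4
tool_pos: [0.4825, 0.1052, 0.0352]
eef_rot: [0.0, 0.643, 0.766, 0.0]
ft_force: [0.1, -0.4, -1.4]
gripper_width: 0.0059
time: 6.7
tool_pos: [0.4824, 0.1052, 0.0342]
eef_rot: [0.0, 0.643, 0.766, 0.0]
ft_force: [-1.4, 0.5, -2.8]
gripper_width: 0.0063
time: 7.0
tool_pos: [0.4823, 0.1052, 0.0334]
eef_rot: [-0.0, 0.642, 0.766, -0.0]
ft_force: [-1.6, -0.4, 1.2]
gripper_width: 0.0067
```

```bash
python3 -m crank '[[0,0,0.5,0],[0,0,0.5,0],[0,0,0.5,0]]';python3 -m crank '[[0,0,0.5,0],[0,0,0.5,0],[0,0,0.5,0]]'; python3 - <<'E'
from h import *
import pickle
for n in ['wrist']:
    im,d,p=cam(n);pickle.dump((im,d,p,manip.get_state()),open(n+'7.pkl','wb'));cv2.imwrite(f'pics/{n}7.png',im)
F=[];T=[]
for i in range(6):
    manip.camera('side');s=manip.get_state();F.append(s['ft_force']);T.append(s['tool_pos'])
print(np.mean(F,0),np.std(F,0),np.mean(T,0),np.std(T,0))
E
```

```text
time: 7.3
tool_pos: [0.4823, 0.1052, 0.0327]
eef_rot: [-0.0, 0.643, 0.766, -0.0]
ft_force: [-3.0, -0.4, 1.0]
gripper_width: 0.0063
time: 7.6
tool_pos: [0.4823, 0.1052, 0.0322]
eef_rot: [-0.0, 0.643, 0.766, -0.0]
ft_force: [-2.6, -0.9, 2.8]
gripper_width: 0.0063
[-2.5686762  -0.24006516  2.63907824] [0.38136308 0.48931389 0.46167911] [0.48229103 0.10518579 0.03214479] [1.7023364e-05 5.3135531e-06 1.4923511e-05]
```

View pics/wrist7.png

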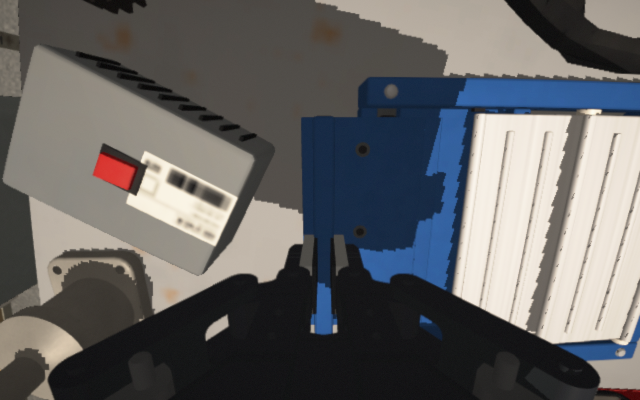

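```bash
python3 -m crank '[[0,3,0,0],[0,6,0,0],[0,9,0,0],[0,12,0,0],[0,15,0,0],[0,15,0,0]]';python3 -m crank '[[0,2.5,0,0],[0,5,0,0],[0,5,0,0],[0,5,0,0]]'; python3 - <<'E'
from h import *
import pickle
for n in ['wrist','side']:
    im,d,p=cam(n);pickle.dump((im,d,p,manip.get_state()),open(n+'8.pkl','wb'));cv2.imwrite(f'pics/{n}8.png',im)
    if n=='side':cv2.imwrite('pics/s8c.png',cv2.resize(im[160:280,220:380],None,fx=5,fy=5,interpolation=cv2.INTER_CUBIC))
s=manip.get_state();print(s['tool_pos'],s['ft_force'],s['wrist_torque'])
E
```

```text
time: 8.55
tool_pos: [0.4979, 0.1079, 0.0323]
eef_rot: [0.0, 0.643, 0.766, 0.0]
ft_force: [-2.7, 0.2, 2.9]
gripper_width: 0.006
time: 8.95
tool_pos: [0.5025, 0.1088, 0.0322]
eef_rot: [0.0, 0.643, 0.766, 0.0]
ft_force: [-1.9, -0.4, 2.9]
gripper_width: 0.0064
[0.5024547  0.10875876 0.03230776] [-1.66545907 -0.08996916  2.11361852] [-0.04641855  0.30246349 -0.00551839]
```

View pics/wrist8.png

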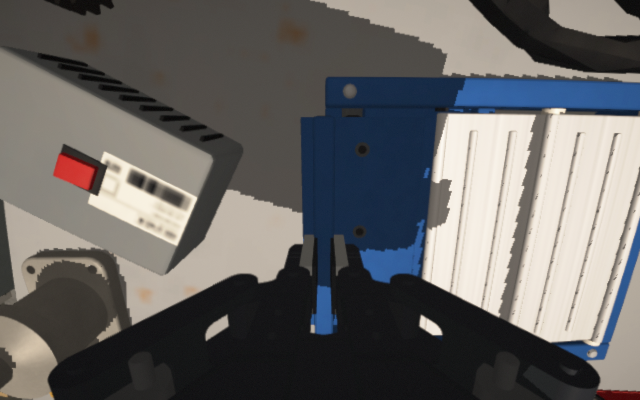

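View pics/s8c.png

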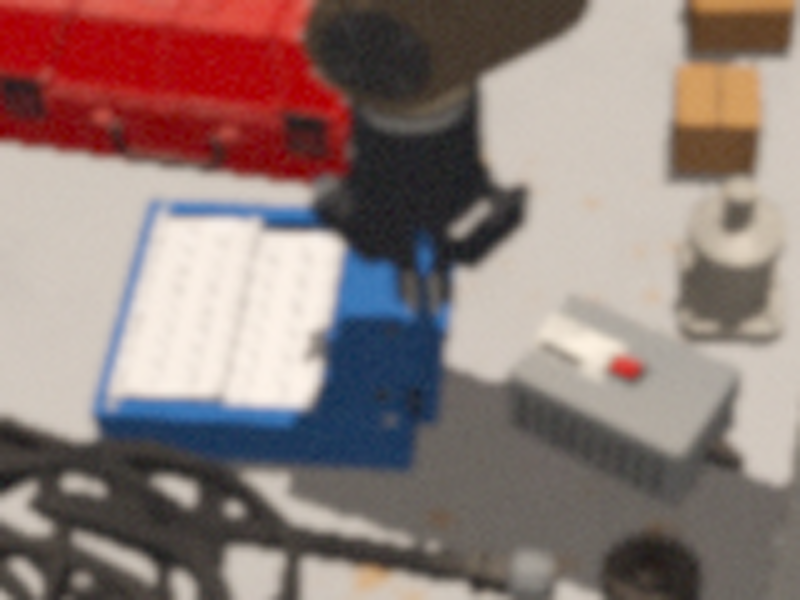

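```bash
python3 -m crank '[[0,3,0,0],[0,6,0,0],[0,9,0,0],[0,12,0,0],[0,14,0,0],[0,14,0,0],[0,14,0,0]]';for i in 1; do :; done; python3 -m crank '[[0,1,0,0],[0,2,0,0],[0,2,0,0],[0,2,0,0]]'; python3 -m crank '[[0,1,0,0],[0,1,0,0],[0,1,0,0]]'
```

```text
time: 9.75
tool_pos: [0.5163, 0.1112, 0.0323]
eef_rot: [0.0, 0.643, 0.766, 0.0]
ft_force: [-1.2, -0.5, 3.3]
gripper_width: 0.0062
time: 10.15
tool_pos: [0.5177, 0.1115, 0.0321]
eef_rot: [-0.0, 0.643, 0.766, -0.0]
ft_force: [-3.6, -1.0, 3.6]
gripper_width: 0.0063
time: 10.45
tool_pos: [0.5189, 0.1117, 0.0322]
eef_rot: [0.0, 0.643, 0.766, 0.0]
ft_force: [-1.9, 0.1, 2.1]
gripper_width: 0.0064
```

```bash
python3 -m crank '[[0,1,0,0],[0,1,0,0],[0,1,0,0]]'; python3 -m crank '[[0,1,0,0],[0,1,0,0],[0,1,0,0]]'
```

```text
time: 10.75
tool_pos: [0.5199, 0.1118, 0.0322]
eef_rot: [0.0, 0.643, 0.766, 0.0]
ft_force: [-2.7, -0.1, 2.4]
gripper_width: 0.0064
time: 11.05
tool_pos: [0.5209, 0.112, 0.0322]
eef_rot: [0.0, 0.643, 0.766, 0.0]
ft_force: [-3.9, -0.6, 2.3]
gripper_width: 0.0065
```

```bash
python3 -m crank '[[0,1,0,0],[0,1,0,0],[0,1,0,0]]'; python3 - <<'E'
from h import *
F=[];T=[]
for i in range(4):
    manip.camera('side');s=manip.get_state();F.append(s['ft_force']);T.append(s['tool_pos'])
print(np.mean(F,0),np.mean(T,0))
E
```

```text
time: 11.35
tool_pos: [0.5216, 0.1122, 0.0321]
eef_rot: [-0.0, 0.643, 0.766, -0.0]
ft_force: [-3.3, -0.6, 3.4]
gripper_width: 0.0063
[-3.20160896 -0.3995701   3.24812038] [0.52163001 0.11216411 0.03207434]
```

```bash
python3 -m crank '[[0,1,0,0],[0,1,0,0],[0,1,0,0]]'; python3 -m crank '[[0,1,0,0],[0,1,0,0],[0,1,0,0]]'
```

```text
time: 11.85
tool_pos: [0.5217, 0.1122, 0.0319]
eef_rot: [-0.001, 0.642, 0.766, -0.001]
ft_force: [-5.0, -2.4, 4.2]
gripper_width: 0.0062
time: 12.15
tool_pos: [0.5217, 0.1122, 0.0317]
eef_rot: [-0.002, 0.642, 0.766, -0.002]
ft_force: [-8.4, -1.6, 6.2]
gripper_width: 0.0064
```

```bash
python3 -m crank '[[0,-0.7,0.5,0],[0,-0.7,1,0],[0,-0.7,1.5,0],[0,-0.7,2,0],[0,-0.7,2,0],[0,-0.7,2,0]]'; python3 -m crank '[[0,0,0.5,0],[0,0,1,0],[0,0,1,0],[0,0,1,0]]'; python3 -m crank '[[0,0,0.5,0],[0,0,1,0],[0,0,1,0],[0,0,1,0]]'
```

```text
time: 12.75
tool_pos: [0.5214, 0.1121, 0.0305]
eef_rot: [-0.002, 0.642, 0.766, -0.002]
ft_force: [-9.9, -2.8, 9.2]
gripper_width: 0.0063
time: 13.15
tool_pos: [0.5211, 0.1121, 0.03]
eef_rot: [-0.002, 0.642, 0.767, -0.002]
ft_force: [-11.4, -1.8, 14.2]
gripper_width: 0.0065
time: 13.55
tool_pos: [0.5211, 0.1121, 0.0299]
eef_rot: [-0.002, 0.642, 0.767, -0.003]
ft_force: [-13.6, -3.0, 17.8]
gripper_width: 0.0062
```

```bash
python3 - <<'E'
from h import *
import pickle
F=[];T=[]
s=manip.get_state()
for n in ['wrist','side','scene']:
    im,d,p=cam(n);pickle.dump((im,d,p,manip.get_state()),open(n+'9.pkl','wb'));cv2.imwrite(f'pics/{n}9.png',im)
    if n=='wrist':
        C=cloud(p,d);cv2.imwrite('pics/w9c.png',cv2.resize(im[70:250,290:470],None,fx=3.3,fy=3.3,interpolation=cv2.INTER_CUBIC))
    s=manip.get_state();F.append(s['ft_force']);T.append(s['tool_pos'])
print(np.mean(F,0),np.mean(T,0),s['wrist_torque'])
q=s['eef_rot'];Rt=R.from_quat(q[[1,2,3,0]]).as_matrix();print(Rt.round(4))
y=np.radians(10.3);sx=np.array([np.cos(y),np.sin(y)])
for (u0,u1,v0,v1) in [(340,385,120,145),(340,350,125,200),(352,358,160,220),(370,378,120,200),(385,395,120,200),(395,402,120,200)]:
    Q=C[v0:v1,u0:u1].reshape(-1,3); print((u0,u1),np.nanmedian(Q,0).round(4),np.nanmean(Q[:,2]).round(5))
E
```

```text
[-13.93307124  -2.79496971  18.15895814] [0.52109335 0.11208239 0.02990117] [-0.46344368  2.32876043  0.04661334]
[[-1.753e-01  9.845e-01 -6.700e-03]
 [ 9.845e-01  1.753e-01 -1.300e-03]
 [-1.000e-04 -6.800e-03 -1.000e+00]]
(340, 385) [0.5318 0.1749 0.0232] 0.02318
(340, 350) [0.5253 0.1566 0.0232] 0.02319
(352, 358) [0.5344 0.1418 0.0231] 0.02316
(370, 378) [0.5415 0.1609 0.0232] 0.02317
(385, 395) [0.5506 0.1625 0.0232] 0.02318
(395, 402) [0.5552 0.1636 0.0233] 0.02484
```

View pics/wrist9.png

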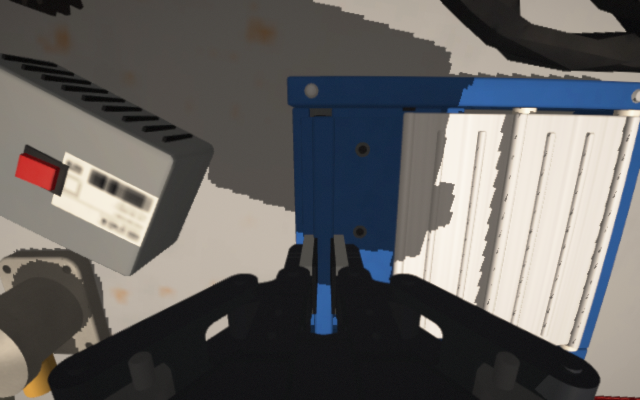

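View pics/w9c.png

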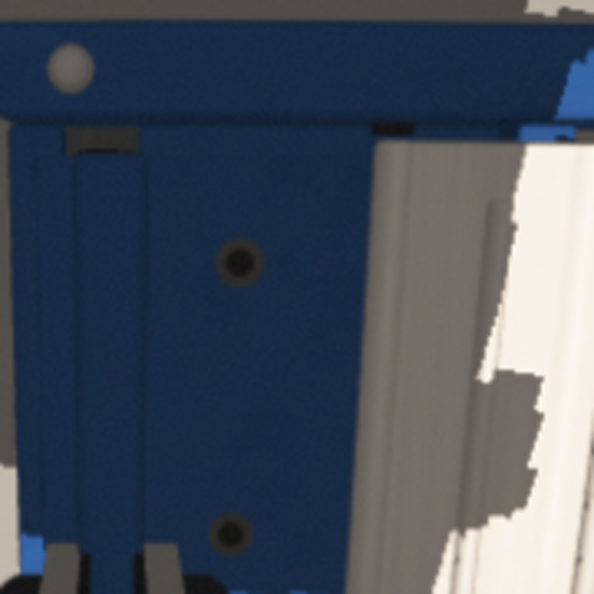

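```bash
python3 - <<'E'
from h import *
import pickle
for k in ('8','9'):
    im,d,p,s=pickle.load(open(f'wrist{k}.pkl','rb'));C=cloud(p,d).reshape(-1,3)
    y=np.radians(10.3);ex=np.array([np.cos(y),np.sin(y)]);ey=np.array([-ex[1],ex[0]])
    X=C[:,:2]@ex;Y=C[:,:2]@ey-.017
    for a in (.583,.60,.62):
        m=(abs(X-a)<.004)&(abs(Y)<.06)&(C[:,2]>.027);print(k,a,np.median(C[m,2]).round(5),m.sum())
im,d,p,s=pickle.load(open('wrist9.pkl','rb'))
g=lambda a:[((x+.5)/3.3-.5+290,(y+.5)/3.3-.5+70) for x,y in a]
a=onplane(p,g([(37,300)]),.024)[0,:2]@ex; b=onplane(p,g([(14,300)]),.02)[0,:2]@ex; e=onplane(p,g([(364,300)]),.0325)[0,:2]@ex
print('leaf back',a,'sill front',b,'blade edge',e)
im=pickle.load(open('scene9.pkl','rb'))[0];cv2.imwrite('pics/sc9c.png',cv2.resize(im[130:300,200:450],None,fx=3.2,fy=3.2,interpolation=cv2.INTER_CUBIC))
E
```

```text
8 0.583 0.0323 1805
8 0.6 0.03234 1882
8 0.62 0.03292 2086
9 0.583 0.13151 5054
9 0.6 0.03236 1952
9 0.62 0.03286 2077
leaf back 0.5198192861394415 sill front 0.5153910553915344 blade edge 0.5745437163431183
```

View pics/sc9c.png

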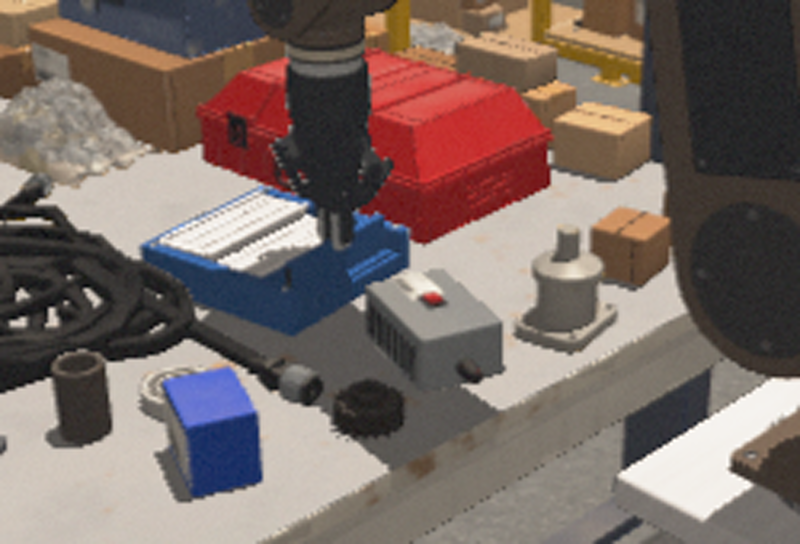

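```bash
python3 -m crank '[[0,0,0,0],[0,0,0,0],[0,0,0,0],[0,0,0,0],[0,0,0,0],[0,0,0,0]]'; python3 -c "
from plant import manip
print(manip.finish_job())"
```

```text
time: 14.3
tool_pos: [0.5211, 0.1121, 0.0299]
eef_rot: [-0.002, 0.642, 0.767, -0.003]
ft_force: [-13.9, -2.1, 18.5]
gripper_width: 0.0062
the job is handed in; nothing more can be done
None
```

The strip is home under the lower blade and held pressed flat on the sill. I handed the job in at about 14.3 s, still gripping it at 100 N. I gripped it by its upstand, slid it in lightly on the seal until it met the stop, then pressed it down.

Last checks:
- **Home:** Forward motion stopped with the push rising to about 8 N. The strip's back edge measures 4.4 mm inside the sill front, against 4 mm nominal.
- **Flat:** The leaf top reads the same height, within 0.1 mm, everywhere I could sample it, and the downward motion stopped at the expected level. The arm reads 18 N upward, more than the seal's 9 N, so the strip is on the seat. Depth readings run about 0.8 mm low, on the bare seat too.
- **Blade:** Its height shows no change (32.3–32.9 mm) at the two places compared before and after the last slide and press. A third reading, near its free edge, was blocked by the gripper.
- **Parts around:** The pictures show no contact with the cartons or the blue box. I did not re-measure their positions, and one carton is hidden by the arm in the last picture.

**Left as is:** While pressing, the tool leans by about 0.4° and a forward push of about 14 N stays against the stop. The last reading, just before hand-in, was steady.

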